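# Inspect the tamper's sole under the treadle lamp

### The arm

A 6-joint arm with a two-finger parallel gripper is mounted at the origin on the work surface. World frame = base frame: x ahead of the robot, y to its left, z up, the work surface at z = 0. Lengths are in mm, angles in rad, forces in N, time in s.
With the tool pointing down it reaches from about 300 to 750 mm from the base axis. Payload 8.5 kg.
Tool frame: the origin (TCP) lies on the mounting face of the last link; the fingertips stand 173 mm ahead of it and the grasp point (between the pads) lies 155 mm ahead of it (ctrl.hold_point_z is the distance from the TCP to the grasp point, in mm); z points along the fingers, y is the direction in which the jaws open and shut (so a half turn about z gives the same grasp; the last joint's range is limited). The gripper opens to 85 mm and grips with 20 to 120 N. Pads are 22 mm wide; open, the fingers measure 114 mm over their backs; the gripper's body (76 mm by 85 mm) begins 54 mm behind the grasp point. The pads swing forward as they close: fully open they stand 13 mm farther back than shut.
Start: joints at [-1.516, 0.381, 1.297, -0, 1.464, -0.215], TCP at [146.591, -530.088, 404.722] pointing down, gripper open.
Joint ranges: [-3.11, 3.11], [-0.89, 2.33], [0.22, 2.48], [-1.42, 4.56], [0.17, 2.85], [-2.88, 2.88]. Speed limits (rad/s): [2.39, 2.39, 3.14, 3.14, 3.14, 3.14].

### API

Orientations are given as [roll, pitch, yaw] about the fixed x, y, z axes, in that order (R = Rz(yaw) Ry(pitch) Rx(roll)).
In Python, from bench import ctrl, get_image, calibration, order gives the robot as it stands.
- The arm moves only by the shell command python3 -m handwheel 'ROWS' [OPENING] [FORCE]. ROWS is JSON, a list of rows, each a list of 6 numbers: the shift along the tool's x, y, z in m, then the turn, a rotation vector about the tool's x, y, z in degrees. A call has 1 to 8 rows; each row is the pose to reach, as a shift and turn from the pose measured when the call began, along the tool's axes at that moment; what a row does not reach only later rows make up. A row lasts 1/10 s, in which the tool goes at most 50 mm and 8.59 degrees, less where a joint would pass 70% of its speed; a pose out of reach is approached as far as the arm can. A call with a gripper value outside its range is refused whole. OPENING is the opening, from 0 (shut) to 1 (fully open), set as the call begins (- or left out, the last holds). The fingers move at their own pace and stop on an object; FORCE is the grip in N (left out, the last holds). Time passes only in rows, so rows that repeat a pose let the fingers close. It gives the time, the measured TCP pose, the force and the opening at its end, in the units of the state.
- ctrl.sense(): the state, without advancing time (a new reading comes with each control period).
- get_image(name): name is "scene" or "top" or "wrist"; returns the picture (420x560x3 uint8, blue, green, red); there is no depth.
- calibration(name): a dict with "fx", "fy", "cx", "cy" (pixels), "rvec" (rotation vector, rad) and "tvec" (3), from world to camera coordinates, as OpenCV has them; the wrist camera has in their place "tool_from_camera" (4x4, takes a point from camera to tool coordinates, whose origin is the TCP and whose axes are the flange's). Camera axes: x right, y down, z forward; pixel columns grow to the right and rows downward; lengths in mm; the calibration is good to about 2 mm. A picture is of the moment at which its call begins: read the wrist's pose just before it. calibration takes no time and is no camera call.
- order.job_done(): hands the job in, once; it reports no verdict.
The state is a dict: "clock": time; "joints": joint angles; "qd": joint speeds; "tau": joint torques, N m; "position": TCP position; "eef_rot": TCP orientation; "ft_force": force on the tool from outside, world axes, zero at the start; "moment": the same for the moment, N m; "width": finger opening in mm.
Only numpy, scipy, OpenCV 4.12 (cv2) and the standard library are available. Lean on these libraries where they do the work, as an engineer would, in place of code of your own. Each camera call takes 0.05 s, during which the arm holds its last target.

### The job

Switch on the small inspection lamp by pressing the hinged treadle on its foot all the way down to its stop, then let it spring back up. Then take the tamper (the one with the tall upright handle, not the low leveller beside it) straight up out of its stand, tip it about half over, 45 degrees, so that its flat steel sole faces squarely into the lamp's lens from about 15 cm in front of it, and finish there, with the gripper still holding the tamper raised and steady, clear of the lamp and the stand. Leave the leveller and all the other things on the worktop where they stand.

Things in the scene. Friction and masses are not known exactly. Their poses are not given: they have to be found in the camera images.
- treadle (a joint): the lamp's switch: an aluminium plate 100 x 70 mm, 6 mm thick, hinged on the lamp's foot along the edge nearer the lamp's stalk, held up by a spring. 0 rad = up (free edge raised, plate sloping 0.22 rad), 0.22 rad = down at its stop (plate level). The free edge is pushed straight down; at the pad point it needs about 3 N to start and about 7 N at the stop, and it springs back when let go
- treadle_pad (a point): point on the top face of the treadle, on its middle line, 15 mm in from the free edge and 85 mm from the hinge; where to push. It moves with the plate: 43 mm above the worktop when up, about 18 mm lower at the stop. Its x axis points level (when up) from the free edge to the hinge
- lamp: inspection lamp, fixed to the worktop: dark steel foot 280 (along x) x 110 (along y) x 12 mm high, origin at the centre of the foot's underside, z up. The treadle is on the -x half of the foot; a stalk at x = +122 mm carries a round head 92 mm across, centred at x = +90 mm, 150 mm up. The lamp stands with its -x end roughly towards the robot
- lamp_lens (a point): centre of the lens, the flat round face (76 mm across) of the lamp's head, 150 mm above the worktop. Axes as the lamp's: the lens looks towards the lamp's -x and upward, 45 degrees up from level. The head reaches 34 mm behind it
- holder: wooden stand, fixed: block 95 (x) x 220 (y) x 34 mm high, with two round sockets 61 mm wide and 22 mm deep at y = -55 and +55 mm; origin at the centre of its underside. One socket holds the tamper, the other the leveller
- tamper_grip (a point): middle of the tamper's upright wooden handle. The tamper: round steel sole disc 58 mm across and 22 mm thick, a thin neck 20 mm across, then a cylindrical handle 34 mm across and 52 mm tall; 90 mm tall in all, 0.2 to 0.45 kg, round about its z axis, which runs from the sole to the handle's top. This point lies 64 mm above the sole's underside and 26 mm below the handle's top. In the stand it is 76 mm above the worktop
- tamper_sole (a point): centre of the flat underside of the tamper's sole, axes as the tamper's (z towards the handle); the face to be shown to the lens. In the stand it is 12 mm above the worktop
- leveller: low coffee leveller in the other socket: disc 58 mm across, 22 mm thick, with a round top 50 mm across; 34 mm tall in all, no handle; origin at the centre of its underside. Leave alone
- jar: glass sugar jar with steel twist cap, 70 mm across, 100 mm tall, origin under its centre. Leave alone
- saucers: stack of three white saucers, 124 mm across, 36 mm tall, origin under its centre. Leave alone
- tumbler_a: double-walled glass tumbler, 76 mm across, 90 mm tall, on the steel turntable at the back; origin under its centre. Leave alone
- tumbler_b: the other such tumbler beside it. Leave alone
- jug: small steel milk jug, 72 mm across, 90 mm tall, with a handle; origin under its centre. Leave alone
Things that resemble listed ones, but are neither listed nor needed, are in the scene too. Leave any blue or red look-alike of the part that bears tamper_grip alone.

How it is judged:
By the outcome, as a careful person would: the job done as asked, in the order asked, and still so for the second after the job is handed in, while the arm keeps its last pose, push and grip.
It also fails if it takes over 58 s, if anything falls off the work surface, if the arm or the gripper's body presses on something with over 40 N, if the wrist force passes 120 N, or if a joint passes its speed limit or range.

## Working session

There is one attempt and no reset: what is moved stays moved. The work goes in short steps, Python scripts to look and compute and a shell command to move; the robot and the scene stay as the last step left them, time stands still between calls to the robot, and variables do not carry over. Pictures are saved under pics/ and viewed, and the job is handed in when it is done.

```bash
ls; mkdir -p pics
python3 - <<'E'
from bench import ctrl,get_image,calibration
import cv2
print(ctrl.sense()); print(ctrl.hold_point_z)
for n in("scene","top","wrist"):
    cv2.imwrite(f"pics/{n}0.png",get_image(n)); print(n,calibration(n))
E
```

```text
pics
{'clock': 0.0, 'joints': array([-1.51630212e+00,  3.81198476e-01,  1.29826699e+00, -1.59996517e-05,
        1.46359831e+00, -2.15320966e-01]), 'qd': array([ 0.00125877, -0.00024112,  0.0002977 ,  0.00095057, -0.00035614,
       -0.00153374]), 'tau': array([-4.16932317e-04, -4.48461485e+01, -2.31277227e+01, -1.91734289e-04,
        4.87054145e-03,  5.86320454e-06]), 'position': array([ 146.58704667, -530.05778855,  404.1081625 ]), 'eef_rot': array([-3.14015211e+00, -2.98782668e-04,  2.69816681e-01]), 'ft_force': array([-0.24437512, -0.04043572, -0.38069545]), 'moment': array([ 0.04414987, -0.02957187,  0.03359282]), 'width': 85.36016778812726}
154.70000000000002
scene {'fx': 399.027738276418, 'fy': 399.027738276418, 'cx': 278.9863093921888, 'cy': 210.9603468965134, 'rvec': array([ 2.32644711,  0.70940326, -0.25528685]), 'tvec': array([-523.38970107, -167.40938294, 1394.54312488])}
top {'fx': 389.5942376874161, 'fy': 389.5942376874161, 'cx': 272.14683811852996, 'cy': 214.1689278796208, 'rvec': array([ 2.18726982, -2.18382029,  0.06478448]), 'tvec': array([  10.38793753,  602.87628187, 1167.21464487])}
wrist {'fx': 290.7653599017506, 'fy': 290.7653599017506, 'cx': 280.39102288304906, 'cy': 205.84392770518625, 'tool_from_camera': array([[-1.85314326e-04, -9.66215169e-01, -2.57736713e-01,
         6.50802392e+01],
       [ 9.99999868e-01, -3.02346606e-04,  4.14444547e-04,
         8.61127726e-01],
       [-4.78368429e-04, -2.57736603e-01,  9.66215098e-01,
         3.16247882e+01],
       [ 0.00000000e+00,  0.00000000e+00,  0.00000000e+00,
         1.00000000e+00]])}
```

View pics/scene0.png

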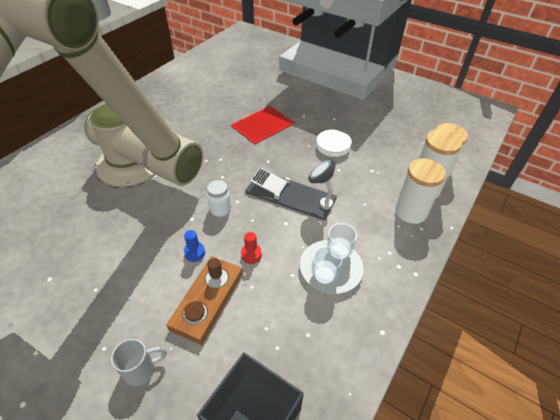

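View pics/top0.png

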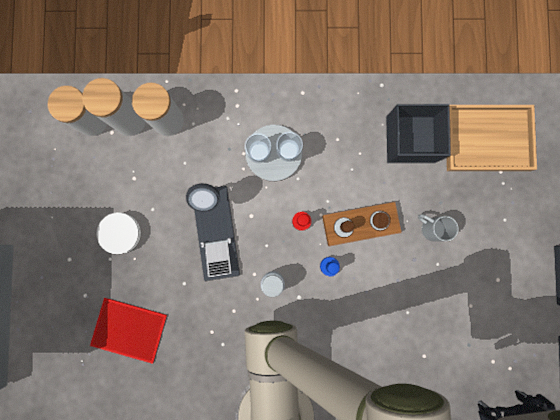

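View pics/wrist0.png

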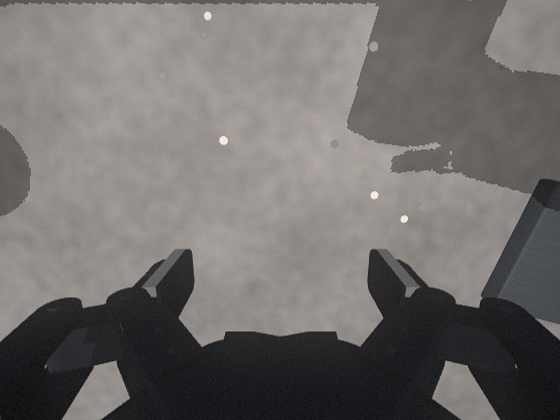

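The scene shows the lamp at scene (290,190) / top (217,232), and the stand at top (363,223). The tamper is in its left socket at top (345,227), with the leveller at (381,220). The red and blue look-alikes are at top (302,220) and (330,266). Next I'll zoom in.

```bash
cat > h.py <<'E'
import numpy as np,cv2
from scipy.spatial.transform import Rotation as R
from bench import ctrl,get_image,calibration
def cam(n,state=None):
    c=calibration(n);K=np.array([[c['fx'],0,c['cx']],[0,c['fy'],c['cy']],[0,0,1]])
    if n=='wrist':
        T=np.eye(4);T[:3,:3]=R.from_euler('xyz',state['eef_rot']).as_matrix();T[:3,3]=state['position']
        T=np.linalg.inv(T@c['tool_from_camera']);return K,T[:3,:3],T[:3,3]
    return K,cv2.Rodrigues(c['rvec'])[0],c['tvec']
def ray(C,p):
    K,Rm,t=C;d=Rm.T@np.linalg.inv(K)@[p[0],p[1],1.];return -Rm.T@t,d/np.linalg.norm(d)
def plane(C,p,z):
    o,d=ray(C,p);return o+d*(z-o[2])/d[2]
def tri(Cs,ps):
    A=np.zeros((3,3));b=np.zeros(3)
    rs=[ray(C,p) for C,p in zip(Cs,ps)]
    for o,d in rs:
        M=np.eye(3)-np.outer(d,d);A+=M;b+=M@o
    x=np.linalg.solve(A,b);return x,[round(float(np.linalg.norm((np.eye(3)-np.outer(d,d))@(x-o))),1) for o,d in rs]
def proj(C,X):
    K,Rm,t=C;x=K@(Rm@np.asarray(X,float)+t);return x[:2]/x[2]
def crop(n,src,x0,y0,x1,y1,s,out):
    im=cv2.imread(src)[y0:y1,x0:x1];cv2.imwrite(out,cv2.resize(im,None,fx=s,fy=s,interpolation=cv2.INTER_CUBIC))
E
python3 - <<'E'
from h import *
crop(0,'pics/top0.png',175,170,255,290,5,'pics/a.png')
crop(0,'pics/top0.png',280,190,420,270,5,'pics/b.png')
crop(0,'pics/scene0.png',230,140,350,230,6,'pics/c.png')
crop(0,'pics/scene0.png',160,220,280,350,4.5,'pics/d.png')
E
```

```text
(no output)
```

View pics/a.png

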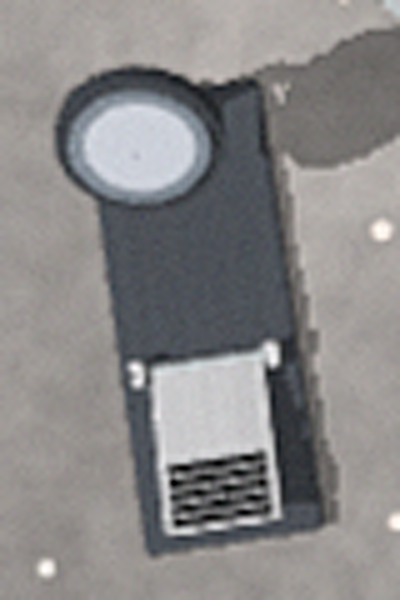

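View pics/b.png

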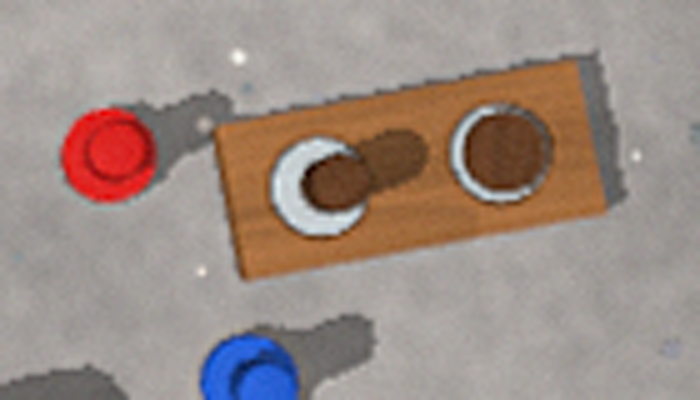

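View pics/c.png

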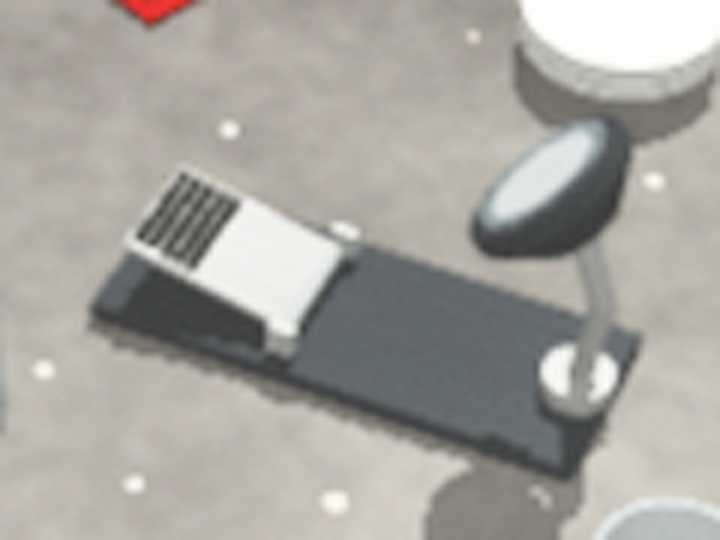

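View pics/d.png

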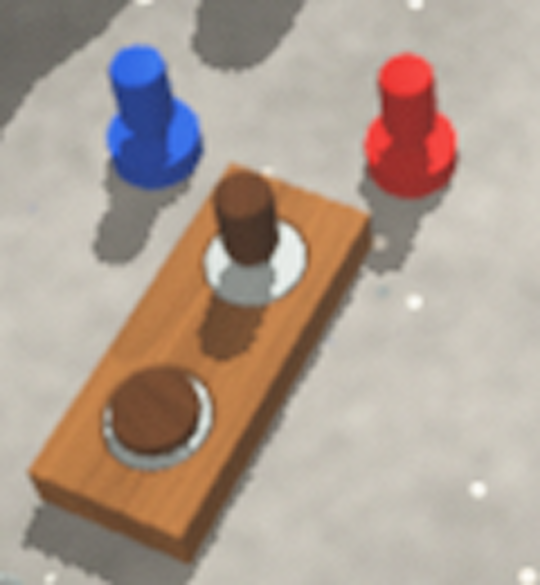

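Run:
```python
from h import *
np.set_printoptions(precision=1,suppress=True)
T,S=cam('top'),cam('scene')
f=lambda p,s,x0,y0:((p[0]+.5)/s-.5+x0,(p[1]+.5)/s-.5+y0)
a=lambda *p:f(p,5,175,170); b=lambda *p:f(p,5,280,190); c=lambda *p:f(p,6,230,140); d=lambda *p:f(p,4.5,160,220)
print('foot',[plane(T,a(*p),12) for p in((152,553),(322,527),(262,80))], [plane(S,c(*p),12) for p in((95,305),(640,335),(575,462))])
print('lens',tri([T,S],[a(147,147),c(547,180)]))
print('free',tri([T,S],[a(168,535),c(185,168)]),tri([T,S],[a(280,515),c(130,245)]))
print('hinge',tri([T,S],[a(152,362),c(340,240)]),tri([T,S],[a(268,350),c(275,325)]))
print('sole rim',tri([T,S],[b(322,188),d(255,262)]))
print('handle top',tri([T,S],[b(342,182),d(246,187)]))
print('lev top',tri([T,S],[b(506,150),d(155,405)]))
print('holder z34',[plane(T,b(*p),34) for p in((217,127),(575,62),(605,210),(245,278))])
```

```text
foot [array([402.2, 214.9,  12. ]), array([418.1, 111.7,  12. ]), array([691.4, 150.7,  12. ])] [array([423.2, 112.1,  12. ]), array([678.1, 258.6,  12. ]), array([693.3, 160.2,  12. ])]
lens (array([638. , 198. , 148.7]), [2.9, 2.9])
free (array([417.5, 201.7,  41.3]), [2.1, 2.1]) (array([429.2, 135.1,  41.8]), [1.8, 1.8])
hinge (array([517.1, 212. ,  32.3]), [1.1, 1.1]) (array([523.4, 141.9,  29.7]), [2.4, 2.4])
sole rim (array([ 564.1, -204.3,   29.4]), [1.2, 1.2])
handle top (array([ 565.5, -201.9,  104.9]), [1.7, 1.7])
lev top (array([ 585.8, -311.3,   46.1]), [0.6, 0.6])
holder z34 [array([ 599.6, -141.7,   34. ]), array([ 639.1, -357.3,   34. ]), array([ 550.1, -373.6,   34. ]), array([ 509.1, -157.8,   34. ])]
```

```bash
cat >> h.py <<'E'
def rows(pos,rpy=None,Rm=None):
    s=ctrl.sense();R0=R.from_euler('xyz',s['eef_rot']);R1=Rm if Rm is not None else R.from_euler('xyz',rpy)
    sh=R0.inv().apply(np.asarray(pos,float)-s['position'])/1000;tv=(R0.inv()*R1).as_rotvec(degrees=True)
    print('row',sh.round(4).tolist(),tv.round(2).tolist(),'dist',round(float(np.linalg.norm(sh))*1000,1),'ang',round(float(np.linalg.norm(tv)),1))
E
python3 - <<'E'
from h import *
np.set_printoptions(precision=1,suppress=True)
T=cam('top')
im=cv2.imread('pics/top0.png');h=cv2.cvtColor(im,cv2.COLOR_BGR2HSV)
for n,lo,hi in(('red',(0,150,100),(8,255,255)),('blue',(105,150,60),(130,255,255))):
    m=cv2.inRange(h,lo,hi);N,_,st,ce=cv2.connectedComponentsWithStats(m)
    for i in range(1,N):
        if st[i,4]>100:print(n,st[i],plane(T,ce[i],30),plane(T,ce[i],10))
rows([450,172,300],[np.pi,0,1.72])
E
```

```text
red [292 212  19  18 255] [582.8 -76.3  30. ] [583.7 -77.7  10. ]
red [  90  298   77   65 3189] [256.5 436.6  30. ] [252. 444.  10.]
blue [320 257  20  19 283] [ 447.  -160.2   30. ] [ 445.6 -163.    10. ]
row [0.4795, -0.5957, 0.105] [-0.04, -0.05, -83.09] dist 771.9 ang 83.1
```

```bash
python3 -m handwheel '[[0.48,-0.596,0.105,0,0,-83],[0.48,-0.596,0.105,0,0,-83],[0.48,-0.596,0.105,0,0,-83],[0.48,-0.596,0.105,0,0,-83],[0.48,-0.596,0.105,0,0,-83],[0.48,-0.596,0.105,0,0,-83],[0.48,-0.596,0.105,0,0,-83],[0.48,-0.596,0.105,0,0,-83]]' 0 60; python3 -c "
from h import *
rows([450,172,300],[np.pi,0,1.72])"
```

```text
clock: 0.95
position: [304.0, -164.4, 350.4]
eef_rot: [3.141, -0.001, 1.475]
ft_force: [1.7, -1.9, 1.0]
width: 0.0
row [0.3488, 0.1131, 0.0506] [0.03, -0.03, -14.03] dist 370.2 ang 14.0
```

```bash
python3 -m handwheel '[[0.349,0.113,0.05,0,0,-14],[0.349,0.113,0.05,0,0,-14],[0.349,0.113,0.05,0,0,-14],[0.349,0.113,0.05,0,0,-14],[0.349,0.113,0.05,0,0,-14],[0.349,0.113,0.05,0,0,-14],[0.349,0.113,0.05,0,0,-14],[0.349,0.113,0.05,0,0,-14]]'; python3 -c "
from h import *
import pickle
s=ctrl.sense();cv2.imwrite('pics/w1.png',get_image('wrist'));pickle.dump(s,open('w1.pkl','wb'));print(s['position'],s['eef_rot'],s['joints'],s['width'],s['ft_force'])"
```

```text
clock: 1.75
position: [450.5, 175.5, 299.8]
eef_rot: [3.141, -0.001, 1.723]
ft_force: [0.3, -0.4, 0.2]
width: 0.1
[450.49809238 175.49838744 299.83535084] [ 3.14131782e+00 -1.03343155e-03  1.72250545e+00] [ 1.25801602e-01  3.77488009e-01  1.64374142e+00  1.15558892e-03
  1.12011551e+00 -2.64106045e-02] 0.08485768680076385 [ 0.31378685 -0.40007673  0.24928911]
```

View pics/w1.png

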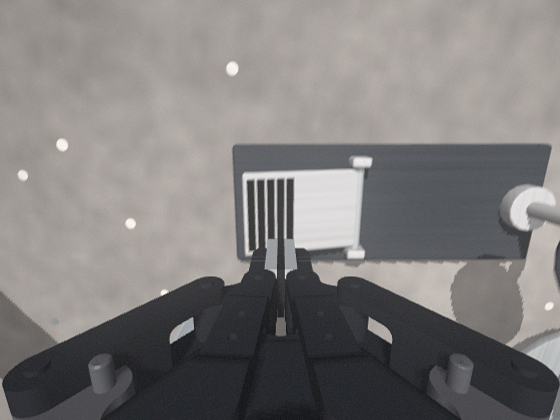

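The wrist view shows the whole foot, with its long upper edge running from (234,145) to (550,145). The treadle's free edge runs (243,173)–(247,256) and its hinge edge is at about column 358. The shut fingertips are at about (281,260).

Run:
```python
from h import *
import pickle
np.set_printoptions(precision=1,suppress=True)
s=pickle.load(open('w1.pkl','rb'));W=cam('wrist',s);T,S=cam('top'),cam('scene')
P=[plane(W,p,12) for p in((234,145),(550,145),(238,259))];print('foot',P)
v=P[1]-P[0];print('yaw',np.degrees(np.arctan2(v[1],v[0])),np.linalg.norm(v),np.linalg.norm(P[2]-P[0]))
f=lambda p,s,x0,y0:((p[0]+.5)/s-.5+x0,(p[1]+.5)/s-.5+y0)
a=lambda *p:f(p,5,175,170); c=lambda *p:f(p,6,230,140)
print(tri([T,S,W],[a(168,535),c(185,168),(243,173)]),tri([T,S,W],[a(280,515),c(130,245),(247,256)]))
print(tri([T,W],[a(168,535),(243,173)]),tri([T,W],[a(280,515),(247,256)]))
print([plane(W,p,46) for p in((243,173),(247,256))])
print('hinge',[plane(W,p,25) for p in((358,168),(356,250))])
# foot line fit via mask
im=cv2.imread('pics/w1.png');g=cv2.cvtColor(im,cv2.COLOR_BGR2GRAY)
ys=[];xs=range(260,530,5)
for x in xs:
    col=g[120:165,x].astype(int);ys.append(120+np.argmin(np.diff(col)))
k=np.polyfit(list(xs),ys,1);print(k)
q=[plane(W,(x,np.polyval(k,x)+.5),12) for x in(260,525)];v=q[1]-q[0];print('yaw',np.degrees(np.arctan2(v[1],v[0])),q)
```

```text
foot [array([403.5, 219.3,  12. ]), array([673.4, 260.5,  12. ]), array([419.1, 113.3,  12. ])]
yaw 8.680667704043776 273.0765422824445 107.1278712692264
(array([417.4, 201.5,  41.5]), [1.9, 2.3, 0.3]) (array([429.5, 133.9,  43.9]), [1.5, 2.4, 1.1])
(array([416.2, 200.8,  38.5]), [0.6, 0.6]) (array([428.6, 133.6,  45.6]), [0.5, 0.5])
[array([417.6, 202. ,  46. ]), array([429. , 133.8,  46. ])]
hinge [array([510. , 217.2,  25. ]), array([524.4, 144.6,  25. ])]
[ -0.  144.8]
yaw 8.90234842454222 [array([425.6, 223.3,  12. ]), array([651.5, 258.7,  12. ])]
```

Both foot measurements agree: lamp yaw is about 8.8°, and the pad is at about (438,170,43). The free edge measured about 43 mm high, which is consistent with the text. I'll lower to just above it.

```bash
python3 -c "
from h import *
rows([439,170,224],[np.pi,0,1.72])"
```

```text
row [-0.0045, -0.0129, 0.0756] [0.04, -0.09, 0.17] dist 76.8 ang 0.2
```

```bash
python3 -m handwheel '[[-0.0045,-0.013,0.03,0,0,0],[-0.0045,-0.013,0.06,0,0,0],[-0.0045,-0.013,0.07,0,0,0],[-0.0045,-0.013,0.076,0,0,0],[-0.0045,-0.013,0.076,0,0,0]]'; python3 -m handwheel '[[0,0,0.004,0,0,0],[0,0,0.008,0,0,0],[0,0,0.012,0,0,0],[0,0,0.012,0,0,0]]'; python3 -c "
from h import *
print(ctrl.sense()['ft_force'])
cv2.imwrite('pics/s2.png',get_image('scene'));crop(0,'pics/s2.png',230,120,350,220,6,'pics/s2c.png')"
```

```text
clock: 2.3
position: [439.2, 169.9, 223.7]
eef_rot: [3.141, -0.002, 1.723]
ft_force: [0.9, -0.6, 0.6]
width: -0.1
clock: 2.7
position: [439.3, 169.9, 211.7]
eef_rot: [3.141, -0.002, 1.723]
ft_force: [-0.4, -0.7, 2.4]
width: -0.1
[-0.40251914 -0.72432253  2.37520525]
```

View pics/s2c.png

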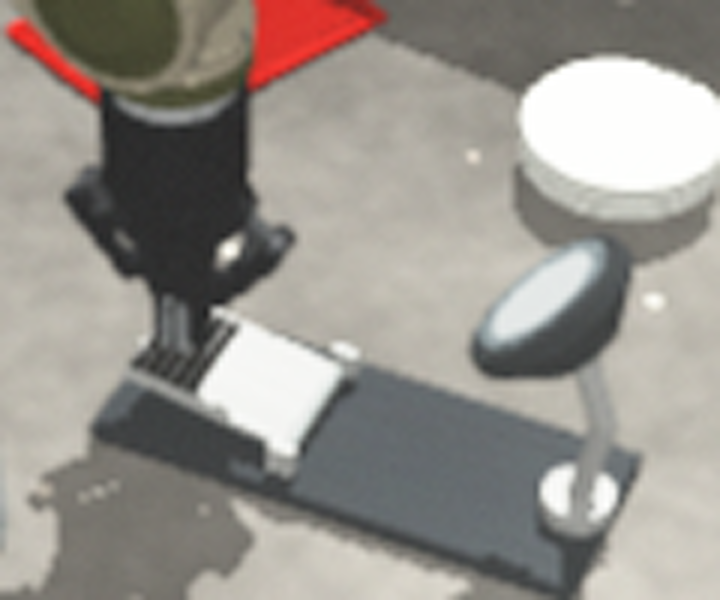

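The fingertips are on the pad, at crop (175,345), and the wrist already feels about 3 N. I'll press on down.

```bash
python3 -m handwheel '[[0,0,0.004,0,0,0],[0,0,0.008,0,0,0],[0,0,0.011,0,0,0],[0,0,0.011,0,0,0]]'; python3 -m handwheel '[[0,0,0.002,0,0,0],[0,0,0.003,0,0,0],[0,0,0.003,0,0,0]]'
```

```text
clock: 3.15
position: [438.8, 169.9, 200.4]
eef_rot: [-3.14, -0.002, 1.723]
ft_force: [-3.9, -0.0, 6.9]
width: -0.3
clock: 3.45
position: [438.7, 169.9, 197.4]
eef_rot: [-3.14, -0.001, 1.723]
ft_force: [-3.0, -0.4, 7.8]
width: 0.1
```

```bash
python3 -m handwheel '[[0,0,0.002,0,0,0],[0,0,0.002,0,0,0]]';python3 -m handwheel '[[0,0,0.002,0,0,0],[0,0,0.002,0,0,0]]'
```

```text
clock: 3.65
position: [438.5, 169.9, 196.7]
eef_rot: [-3.141, -0.001, 1.723]
ft_force: [-7.3, -2.7, 27.0]
width: 0.6
clock: 3.85
position: [438.3, 169.9, 196.4]
eef_rot: [3.141, -0.001, 1.724]
ft_force: [-8.6, -2.1, 32.7]
width: -0.1
```

The force jumped from 8 to 33 N and the motion stopped at tip z ≈ 23.5 mm, so the treadle is on its stop. Before releasing I'll take a picture.

```bash
python3 -c "
from h import *
cv2.imwrite('pics/s3.png',get_image('scene'));crop(0,'pics/s3.png',230,120,350,220,6,'pics/s3c.png')"; python3 -m handwheel '[[0,0,-0.005,0,0,0],[0,0,-0.015,0,0,0],[0,0,-0.03,0,0,0],[0,0,-0.06,0,0,0],[0,0,-0.1,0,0,0],[0,0,-0.14,0,0,0],[0,0,-0.14,0,0,0]]'; python3 -c "
from h import *
cv2.imwrite('pics/s4.png',get_image('scene'));crop(0,'pics/s4.png',230,120,350,220,6,'pics/s4c.png')
a=cv2.imread('pics/s3c.png');b=cv2.imread('pics/s4c.png');cv2.imwrite('pics/s34.png',cv2.resize(np.hstack([a,b]),None,fx=.55,fy=.55))"
```

```text
clock: 4.6
position: [438.7, 169.9, 340.7]
eef_rot: [3.132, -0.001, 1.724]
ft_force: [0.5, 0.9, -0.4]
width: -0.3
```

View pics/s34.png

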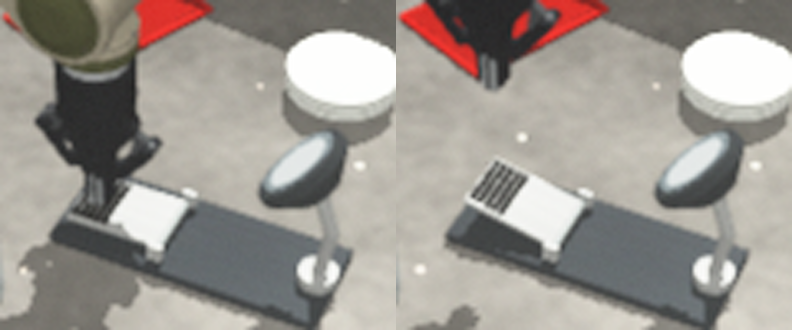

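The left frame shows the plate level under the fingers, and the right frame shows it sprung back up. I'll check whether the lens brightness changed and work out the move to the tamper.

Run:
```python
from h import *
for n in('scene0','s3','s4'):
    im=cv2.imread(f'pics/{n}.png');print(n,im[165:175,315:327].reshape(-1,3).mean(0).round(1))
cv2.imwrite('pics/top4.png',get_image('top'))
for n in('top0','top4'):
    im=cv2.imread(f'pics/{n}.png');print(n,im[195:203,199:207].reshape(-1,3).mean(0).round(1))
rows([565,-203,340],[np.pi,0,1.35])
```

```text
scene0 [192.7 193.1 188.3]
s3 [196.4 196.9 192.2]
s4 [197.4 197.9 193.3]
top0 [216.1 207.5 203.1]
top4 [217.7 209.2 204.7]
row [-0.3877, 0.0688, -0.0037] [0.1, -0.07, 21.4] dist 393.8 ang 21.4
```

```bash
python3 -m handwheel '[[-0.388,0.069,-0.004,0,0,21.4],[-0.388,0.069,-0.004,0,0,21.4],[-0.388,0.069,-0.004,0,0,21.4],[-0.388,0.069,-0.004,0,0,21.4],[-0.388,0.069,-0.004,0,0,21.4],[-0.388,0.069,-0.004,0,0,21.4],[-0.388,0.069,-0.004,0,0,21.4],[-0.388,0.069,-0.004,0,0,21.4]]' 0.8 60; python3 -m handwheel '[[0,0,0,0,0,0],[0,0,0,0,0,0]]'; python3 -c "
from h import *
import pickle
s=ctrl.sense();cv2.imwrite('pics/w2.png',get_image('wrist'));pickle.dump(s,open('w2.pkl','wb'));print(s['position'],s['eef_rot'],s['joints'],s['width'],s['ft_force'])
a=cv2.imread('pics/scene0.png');b=cv2.imread('pics/s4.png')
for r in((150,170,330,350),(210,225,250,270),(135,148,322,345),(200,230,400,420)): print([i[r[0]:r[1],r[2]:r[3]].mean().round(1) for i in(a,b)])"
```

```text
clock: 5.5
position: [565.6, -205.8, 337.9]
eef_rot: [-3.14, -0.003, 1.349]
ft_force: [0.8, 0.3, -0.7]
width: 68.5
clock: 5.7
position: [565.5, -206.7, 335.3]
eef_rot: [-3.135, -0.004, 1.347]
ft_force: [0.4, 0.5, 0.3]
width: 68.2
[ 565.468911   -206.68593919  335.25335303] [-3.13527613 -0.0043226   1.34735477] [-0.54714901  0.52686216  1.25750573  0.00213405  1.36458864 -0.32416574] 68.17344938961041 [0.39747055 0.49566467 0.32775847]
[np.float64(157.6), np.float64(163.2)]
[np.float64(182.2), np.float64(174.0)]
[np.float64(252.7), np.float64(253.6)]
[np.float64(157.2), np.float64(163.2)]
```

View pics/w2.png

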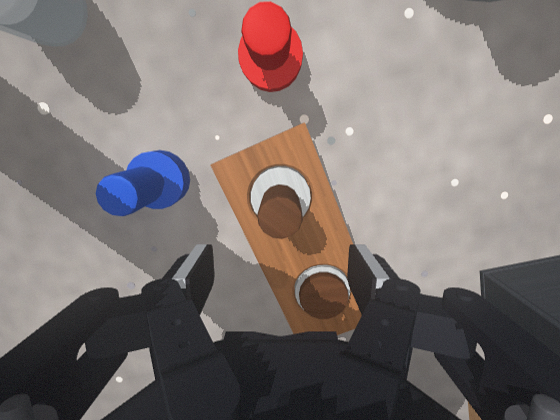

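```bash
python3 -c "
from h import *
crop(0,'pics/w2.png',230,150,340,260,5,'pics/w2c.png')"
```

```text
(no output)
```

View pics/w2c.png

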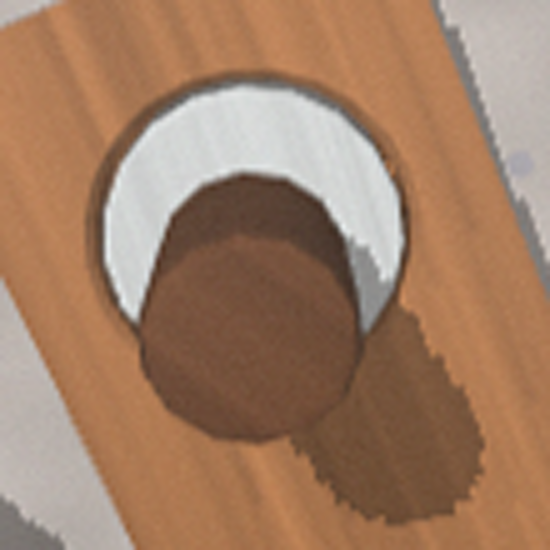

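The handle's round top is at crop (251,338), which is wrist pixel (280.2,217.2). The sole's upper face is centred at crop (254,234), which is (280.5,196.4).

Run:
```python
from h import *
import pickle
np.set_printoptions(precision=1,suppress=True)
s=pickle.load(open('w2.pkl','rb'));W=cam('wrist',s);T,S=cam('top'),cam('scene')
f=lambda p,s,x0,y0:((p[0]+.5)/s-.5+x0,(p[1]+.5)/s-.5+y0)
b=lambda *p:f(p,5,280,190); d=lambda *p:f(p,4.5,160,220); w=lambda *p:f(p,5,230,150)
p=w(251,338);print('top',tri([S,W],[d(246,187),p]),plane(W,p,102),plane(S,d(246,187),102))
q=w(254,234);print('sole',tri([T,S,W],[b(322,188),d(255,262),q]),tri([T,W],[b(322,188),q]),plane(W,q,34))
g=plane(W,p,102)
rows([g[0],g[1],76+154.7],[np.pi,0,1.35])
rows([g[0],g[1],76+154.7+45],[np.pi,0,1.35])
print(ctrl.sense()['position'])
```

```text
top (array([ 566.1, -201.7,  105.7]), [1.3, 1.3]) [ 564.7 -203.5  102. ] [ 565.3 -199.5  102. ]
sole (array([ 564.3, -204.4,   29.7]), [1.3, 1.2, 0.2]) (array([ 563.7, -207.7,   15.2]), [0.0, 0.0]) [ 564.7 -203.6   34. ]
row [0.0014, -0.0005, 0.1053] [-0.32, -0.24, -0.07] dist 105.3 ang 0.4
row [0.0016, -0.0008, 0.0603] [-0.32, -0.24, -0.07] dist 60.3 ang 0.4
[ 565.4 -205.6  336. ]
```

All three views agree: the handle axis is at (565,-203.5), its top is about 102–106 mm up, and the axis is vertical within 1 mm. Now I'll descend.

```bash
python3 -m handwheel '[[0.0015,-0.0005,0.03,-0.3,-0.2,0],[0.0015,-0.0005,0.06,-0.3,-0.2,0],[0.0015,-0.0005,0.08,-0.3,-0.2,0],[0.0015,-0.0005,0.095,-0.3,-0.2,0],[0.0015,-0.0005,0.105,-0.3,-0.2,0],[0.0015,-0.0005,0.105,-0.3,-0.2,0],[0.0015,-0.0005,0.105,-0.3,-0.2,0]]'; python3 -c "
from h import *
print(ctrl.sense()['eef_rot']);rows([564.7,-203.5,230.7],[np.pi,0,1.35])
cv2.imwrite('pics/w3.png',get_image('wrist'))"
```

```text
clock: 6.45
position: [564.9, -202.9, 231.6]
eef_rot: [3.141, -0.0, 1.35]
ft_force: [0.3, -0.3, 0.6]
width: 68.4
[ 3.14130604e+00 -4.87661005e-04  1.34954639e+00]
row [-0.0006, -0.0, 0.0009] [0.02, -0.03, -0.03] dist 1.1 ang 0.0
```

View pics/w3.png

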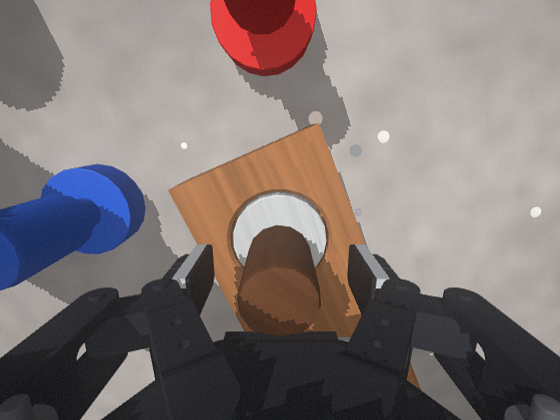

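The handle stands centred between the pads, at (279,290) with the pads at columns 200 and 360. I'll close the gripper.

```bash
python3 -m handwheel '[[-0.0005,0,0.001,0,0,0],[-0.0005,0,0.001,0,0,0],[-0.0005,0,0.001,0,0,0],[-0.0005,0,0.001,0,0,0],[-0.0005,0,0.001,0,0,0],[-0.0005,0,0.001,0,0,0],[-0.0005,0,0.001,0,0,0],[-0.0005,0,0.001,0,0,0]]' 0 70; python3 -m handwheel '[[0,0,0,0,0,0],[0,0,0,0,0,0],[0,0,0,0,0,0]]'
```

```text
clock: 7.3
position: [564.8, -203.6, 231.5]
eef_rot: [3.14, 0.0, 1.349]
ft_force: [-2.0, 1.1, 6.1]
width: 32.7
clock: 7.6
position: [564.8, -203.6, 231.5]
eef_rot: [3.14, 0.0, 1.349]
ft_force: [-1.0, 0.7, 2.6]
width: 32.5
```

```bash
python3 -m handwheel '[[0,0,-0.004,0,0,0],[0,0,-0.01,0,0,0],[0,0,-0.018,0,0,0],[0,0,-0.026,0,0,0],[0,0,-0.034,0,0,0],[0,0,-0.04,0,0,0],[0,0,-0.045,0,0,0],[0,0,-0.045,0,0,0]]'; python3 -m handwheel '[[0,0,-0.01,0,0,0],[0,0,-0.03,0,0,0],[0,0,-0.06,0,0,0],[0,0,-0.09,0,0,0],[0,0,-0.12,0,0,0],[0,0,-0.14,0,0,0],[0,0,-0.15,0,0,0],[0,0,-0.15,0,0,0]]';  python3 -c "
from h import *
print(ctrl.sense()['joints'])
a=get_image('wrist');b=get_image('scene');cv2.imwrite('pics/w5.png',a);cv2.imwrite('pics/s5.png',b)
crop(0,'pics/s5.png',140,130,300,350,2.5,'pics/s5c.png')
x=cv2.imread('pics/s5c.png');cv2.imwrite('pics/c5.png',np.hstack([x,cv2.resize(a,(400,550))]))
yaw=np.radians(8.8);n=np.array([-np.cos(yaw),-np.sin(yaw),1])/2**.5
L=np.array([638,199,149.5]);tcp=L+n*(150+64+154.7)
z=-n
for yy in(np.array([np.cos(yaw),np.sin(yaw),1])/2**.5,):
    Rm=np.column_stack([np.cross(yy,z),yy,z]);r=R.from_matrix(Rm);print(tcp,r.as_euler('xyz'));rows(tcp,Rm=r)
print(R.from_euler('xyz',ctrl.sense()['eef_rot']).as_matrix().round(2))
"
```

```text
clock: 8.4
position: [564.8, -203.6, 277.3]
eef_rot: [3.139, 0.0, 1.349]
ft_force: [0.7, -0.3, -2.3]
width: 32.6
clock: 9.2
position: [564.2, -203.4, 428.4]
eef_rot: [3.137, 0.001, 1.349]
ft_force: [0.1, 0.1, -2.6]
width: 32.7
[-5.43212576e-01  4.55060378e-01  1.10726760e+00  5.51586305e-04
  1.57416441e+00 -3.21668322e-01]
[380.35871163 159.11502128 410.21027022] [2.35619449 0.         1.7243853 ]
row [0.3133, -0.2592, 0.0157] [-44.39, 8.44, -20.37] dist 406.9 ang 49.6
[[ 0.22  0.98  0.  ]
 [ 0.98 -0.22 -0.  ]
 [ 0.    0.   -1.  ]]
```

View pics/c5.png

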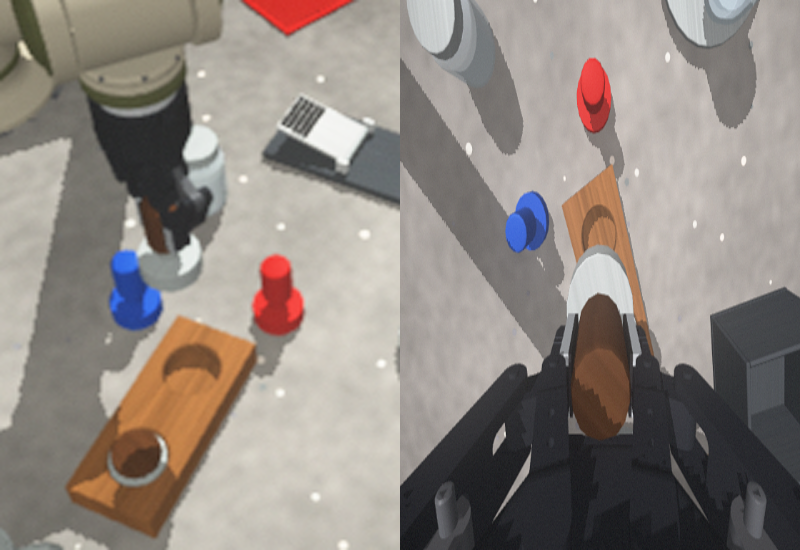

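The tamper is out and held with its sole showing under the fingers. The leveller is still in its socket, and the measured weight of about 2.6 N fits 0.27 kg. Next I'll carry and tip it along a smooth path.

```bash
python3 -m handwheel '[[0.016,-0.013,0.001,-2.2,0.4,-1],[0.047,-0.039,0.002,-6.7,1.3,-3.1],[0.078,-0.065,0.004,-11.1,2.1,-5.1],[0.11,-0.091,0.006,-15.5,2.9,-7.1],[0.141,-0.117,0.007,-20,3.8,-9.2],[0.172,-0.142,0.009,-24.4,4.6,-11.2],[0.203,-0.168,0.01,-28.9,5.5,-13.3],[0.22,-0.181,0.011,-31,5.9,-14.3]]'
cat > tgt.py <<'E'
from h import *
yaw=np.radians(8.8);n=np.array([-np.cos(yaw),-np.sin(yaw),1])/2**.5
L=np.array([638,199,149.5]);tcp=L+n*(150+64+154.7)
y=np.array([np.cos(yaw),np.sin(yaw),1])/2**.5;z=-n
TR=R.from_matrix(np.column_stack([np.cross(y,z),y,z]))
E
python3 -c "
from tgt import *
rows(tcp,Rm=TR);print(ctrl.sense()['joints'])"
```

```text
clock: 10.1
position: [434.1, 53.0, 413.7]
eef_rot: [2.593, -0.032, 1.617]
ft_force: [1.0, -0.1, -2.0]
width: 32.1
row [0.1083, -0.0453, -0.0195] [-13.45, 2.37, -6.0] dist 119.0 ang 14.9
[-0.17929192  0.10547667  1.6907915   0.19681928  0.82277783 -0.31174455]
```

```bash
python3 -m handwheel '[[0.02,-0.008,-0.0035,-2.5,0.4,-1.1],[0.045,-0.019,-0.008,-5.6,1,-2.5],[0.07,-0.029,-0.0125,-8.7,1.5,-3.9],[0.09,-0.0375,-0.016,-11.2,2,-5],[0.102,-0.0425,-0.018,-12.7,2.2,-5.6],[0.108,-0.045,-0.0195,-13.4,2.4,-6],[0.108,-0.045,-0.0195,-13.4,2.4,-6],[0.108,-0.045,-0.0195,-13.4,2.4,-6]]'; 
python3 -c "
from tgt import *
import pickle
rows(tcp,Rm=TR);print(ctrl.sense()['joints'])
s=ctrl.sense();pickle.dump(s,open('w6.pkl','wb'))
for n in('scene','top','wrist'): cv2.imwrite(f'pics/{n}6.png',get_image(n))
crop(0,'pics/scene6.png',200,60,360,220,3.75,'pics/s6c.png')
crop(0,'pics/top6.png',150,150,290,290,4,'pics/t6c.png')"
```

```text
clock: 10.9
position: [380.8, 158.5, 410.0]
eef_rot: [2.359, -0.0, 1.724]
ft_force: [0.7, -0.6, -2.3]
width: 32.7
row [0.0007, -0.0001, -0.0004] [-0.13, -0.02, -0.02] dist 0.8 ang 0.1
[ 0.09694643  0.05051089  1.80353958  0.08302663  0.5067613  -0.11240981]
```

View pics/s6c.png

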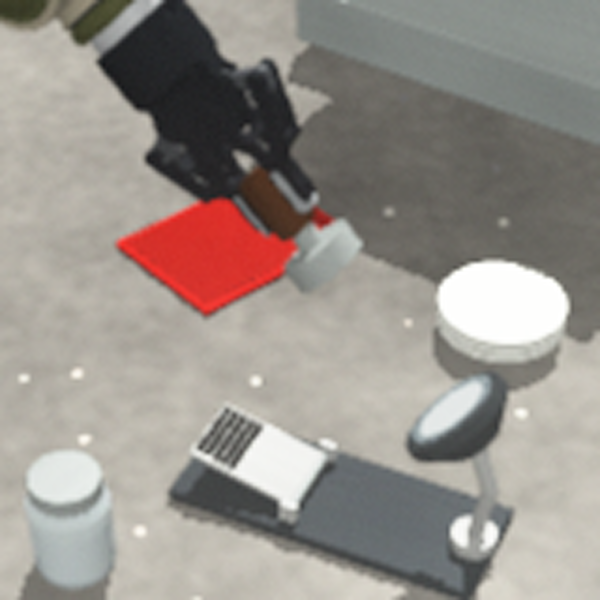

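View pics/t6c.png

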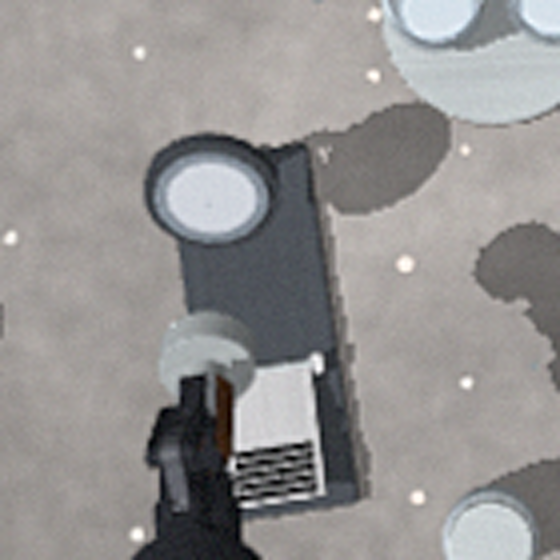

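View pics/wrist6.png

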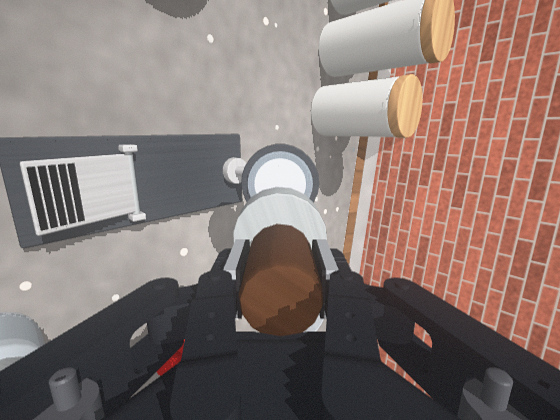

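Scene and top both show the sole facing the lens, and the tamper is clear of the lamp. To check, I'll re-triangulate the lens with the wrist view at about (281,174) and overlay the predicted tamper outline.

Run:
```python
from tgt import *
import pickle
np.set_printoptions(precision=1,suppress=True)
s=pickle.load(open('w6.pkl','rb'));W,T,S=cam('wrist',s),cam('top'),cam('scene')
f=lambda p,s,x0,y0:((p[0]+.5)/s-.5+x0,(p[1]+.5)/s-.5+y0)
print('lens',tri([T,S,W],[f((210,194),4,150,150),f((460,410),3.75,200,60),(281,174)]),tri([T,S],[f((210,194),4,150,150),f((460,410),3.75,200,60)]))
Rm=R.from_euler('xyz',s['eef_rot']).as_matrix();g=s['position']+154.7*Rm[:,2]
sole=g+64*Rm[:,2];print('sole',sole,'dist',sole-L,np.linalg.norm(sole-L),'off-axis',np.linalg.norm(np.cross(sole-L,n)))
th=np.linspace(0,2*np.pi,40)
ims=[]
for C,nm,(x0,y0,x1,y1) in((S,'scene6',(230,80,350,200)),(T,'top6',(170,170,270,270)),(W,'wrist6',(210,120,350,260))):
    im=cv2.imread(f'pics/{nm}.png');k=400/(x1-x0);im=cv2.resize(im[y0:y1,x0:x1],(400,400),interpolation=cv2.INTER_CUBIC)
    for c,r,ax,col in((sole,29,Rm,(0,255,0)),(sole-22*Rm[:,2],29,Rm,(0,255,255)),(sole-90*Rm[:,2],17,Rm,(255,0,255)),(L,38,TR.as_matrix(),(0,0,255)),(L,46,TR.as_matrix(),(0,0,255))):
        pts=np.array([[(q[0]-x0)*k,(q[1]-y0)*k] for q in(proj(C,c+r*(np.cos(t)*ax[:,0]+np.sin(t)*ax[:,1])) for t in th)]).astype(int)
        cv2.polylines(im,[pts],True,col,1)
    ims.append(im)
cv2.imwrite('pics/ov.png',cv2.resize(np.hstack(ims[:2]),(800,400)));cv2.imwrite('pics/ov2.png',ims[2])
```

```text
lens (array([639.9, 207.1, 144.5]), [5.0, 1.9, 3.4]) (array([640.3, 203.2, 148.5]), [2.8, 2.8])
sole [533.3 182.2 255. ] dist [-104.7  -16.8  105.5] 149.57037380624277 off-axis 0.7476135243740234
```

View pics/ov.png

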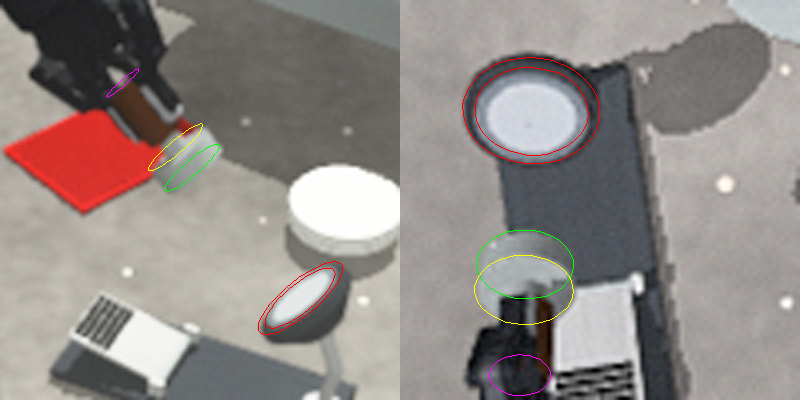

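View pics/ov2.png

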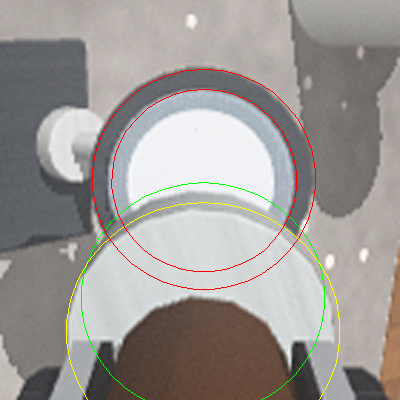

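The overlay matches in all three views to a few mm: the lens ring sits on the lens and the predicted sole sits on the sole. I'll let it settle and check for drift.

```bash
python3 -m handwheel '[[0.0005,0,0,0,0,0],[0.0005,0,0,0,0,0],[0.0005,0,0,0,0,0],[0.0005,0,0,0,0,0],[0.0005,0,0,0,0,0],[0.0005,0,0,0,0,0],[0.0005,0,0,0,0,0],[0.0005,0,0,0,0,0]]'; python3 -c "
from tgt import *
rows(tcp,Rm=TR);s=ctrl.sense();print(s['qd'].round(4))
ims=[get_image(n) for n in('scene','top')];cv2.imwrite('pics/f.png',cv2.resize(np.hstack(ims),(800,300)))
print(np.abs(get_image('wrist').astype(int)-cv2.imread('pics/wrist6.png')).mean())"
```

```text
clock: 11.85
position: [380.9, 158.8, 410.2]
eef_rot: [2.358, -0.0, 1.724]
ft_force: [-0.4, 0.8, -1.9]
width: 32.8
row [0.0004, -0.0003, -0.0003] [-0.08, 0.01, -0.05] dist 0.6 ang 0.1
[-0.0007  0.0012 -0.001  -0.0014 -0.0018 -0.002 ]
2.6880116213151926
```

View pics/f.png

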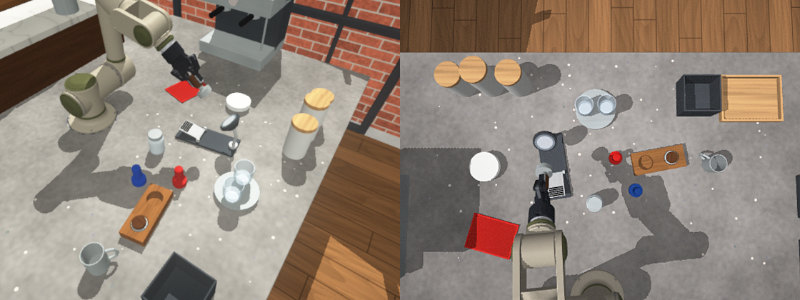

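The arm is steady, everything else is where it was, the treadle is up and the tamper is in place. Handing in.

```bash
python3 -c "
from bench import order
print(order.job_done())"
```

```text
the job is handed in; nothing more can be done
None
```

I pressed the treadle, lifted the tamper straight out of its stand, and finished with it held at 45° facing the lens. The job was handed in at about 12 s.

**Treadle:** I pushed it down until the force jumped from 8 to 33 N, with the fingertip at about 23.5 mm and the plate level in the picture. After release, the pictures show it sprung back up. The images showed no change in the lens that I could put down to the lamp being on, so the only evidence that it switched on is that the treadle reached its stop.

**Tamper:** Going by the arm's readings and the geometry in your text, the sole is 149.6 mm from the lens, 0.7 mm off its axis and within about 0.2° of square. The tamper weighs about 0.27 kg by the wrist force. The arm was steady at hand-in, and the tamper is clear of the lamp and stand.

**Other things:** In the last pictures the leveller, the look-alikes and the rest stand where they were.

**Where the checks disagreed:**
- **Lens position:** the final three-view reading gave (640, 207, 144.5), against the (638, 199, 149.5) I aimed for. I picked its wrist pixel by eye with the sole partly covering the lens. I kept my value because the lens and tamper outlines drawn from it matched all three views to within a few mm.
- **Tamper in the grip:** the wrist view showed the sole about 2 mm off its predicted place.

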